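# Sweep the spilled sugar lumps into the crumb pan

## Robot

A 6-joint arm with a two-finger parallel gripper is mounted at the origin on the work surface. World frame = base frame: x ahead of the robot, y to its left, z up, the work surface at z = 0. Lengths are in mm, angles in rad, forces in N, time in s.
With the tool pointing down it reaches from about 350 to 875 mm from the base axis. Payload 4.2 kg.
Tool frame: the origin (TCP) lies on the mounting face of the last link; the fingertips stand 173 mm ahead of it and the grasp point (between the pads) lies grip_point_offset ahead of it (grip_point_offset is the distance from the TCP to the grasp point, in mm); z points along the fingers, y is the line along which they close (so a half turn about z gives the same grasp; the last joint's range is limited). The gripper opens to 85 mm and grips with 20 to 120 N. Pads are 22 mm wide; open, the fingers measure 114 mm over their backs; the gripper's body (76 mm by 85 mm) begins 54 mm behind the grasp point. The pads swing forward as they close: fully open they stand 13 mm farther back than shut.
Start: joints at [-0.949, 0.385, 0.008, 0, -1.194, -0.259], TCP at [221.823, -584.29, 404.712] pointing down, gripper open.
Joint ranges: [-3.14, 3.14], [-1.21, 2.06], [-1.07, 1.41], [-3.16, 2.05], [-2.99, -0.16], [-3.1, 3.1]. Speed limits (rad/s): [2.79, 2.79, 3.14, 3.14, 3.14, 3.14].

## Interface

Orientations are given as a unit quaternion [x, y, z, w].
In Python, from bench import read_state, get_image, job_done, recognise, place_of, grip_point_offset gives the robot as it stands. The module is installed in compiled form; this text tells all that it offers.
- The arm moves only by the tool carry_out, never from a script. Its arguments are lists of equal length, an entry for each row: "slide": the shift along the tool's x, y, z in m, a list of three; "roll": the turn about the tool's z in degrees; "claw": the finger opening in m, from 0 to 0.0854. A call has 1 to 8 rows; each row is the pose to reach, as a shift and turn from the pose commanded when the call began, along the tool's axes at that moment; what a row does not reach only later rows make up. A row lasts 1/8 s, in which the tool goes at most 62.5 mm and 10.7 degrees, less where a joint would pass 70% of its speed; a pose out of reach is approached as far as the arm can. A call with a gripper value outside its range is refused whole. The fingers move at their own pace and stop on an object; the grip force is fixed at half the most. Time passes only in rows, so rows that repeat a pose let the fingers close. It gives the time, the measured TCP pose, the force, the opening and the grip force at its end, in the units of the state.
- read_state(): the state, without advancing time (a new reading comes with each control period).
- get_image(name): name is "side" or "top"; returns a dict with "img" (480x640x3 uint8, red, green, blue), "z_map" (480x640 float32, mm along the optical axis (not along the pixel's ray), 0 where there is no reading), "mtx" (3x3 intrinsics, pixels), "world_from_camera" (4x4, takes a point from camera to world coordinates). Camera axes: x right, y up, looking along -z (the intrinsics and any distortion apply to the point x, -y, -z); pixel columns grow to the right and rows downward; lengths in mm; the calibration is good to about 2 mm. A picture is of the moment at which its call begins.
- job_done(): hands the job in; it is judged then, once.
Trained networks look in a picture, given as the dict that the camera call returned (one of the last four; its "shot" number tells which), for a name from the list of things; names that differ only in an ending like _2 or _b are one class to them, and where a whole thing is asked for, a point or a joint stands for the part that bears it (a point fixed in the world has none). Each returns a list of dicts, best first, with "conf" (0 to 1); they miss things now and then, are a little off and sometimes report something else, mostly with a low value. They report only what shows in the picture. A call takes as long as a camera call. They do not tell look-alikes from the thing itself.
- recognise(picture, thing): "at" ([column, row] in pixels, amid what is visible of it).
- place_of(picture, thing): "at" ([column, row] in pixels: a listed point, or the origin of a listed thing).
The state is a dict: "clock": time; "joints": joint angles; "joint_vel": joint speeds; "joint_efforts": joint torques, N m; "position": TCP position; "ee_rot": TCP orientation; "contact_force": force on the tool from outside, world axes, zero at the start; "wrist_torque": the same for the moment, N m; "gripper_width": finger opening in mm; "grasp_force": force on a finger pad.
Only numpy, scipy, OpenCV 4.12 (cv2) and the standard library are available. Lean on these libraries where they do the work, as an engineer would, in place of code of your own. Each camera call takes 0.05 s, during which the arm holds its last target. There are 200 camera calls.

## Task

Three brown sugar lumps have been spilled on the counter: with the closed fingertips, sweep all three along the counter through the open mouth of the steel crumb pan until they lie entirely inside it. Only push them, gently and without flicking them: do not grip them, press down on them or lift them. Leave the salt pot, the glasses, the coaster and the spoon where they are.

Things in the scene. Friction and masses are not known exactly. Their poses are not given: they have to be found in the camera images.
- pan: low steel crumb pan fixed to the counter, open to its own -x (the mouth, roughly world -y), wooden handle at +x. Origin on the counter, mid-pan. Floor 1.5 mm thick, from the lip at x -60 to the back wall at x +57 mm, y -100 to +100 mm; the first 20 mm is a ramp up from the counter. Back and side walls 3 mm thick, 35 mm high; no wall at the mouth
- lump1_center (a point): the centre of a brown sugar lump, a rough block of 26 x 22 x 20 mm (20 high as it starts, about 14 g), lying loose on the counter at any yaw; the point is at mid-height and its axes are the lump's own. It slides easily and may turn or roll over as it is pushed
- lump2_center (a point): the centre of another sugar lump, just like lump1
- lump3_center (a point): the centre of another sugar lump, just like lump1
- lump1: the same sugar lump as the point of this name; this origin is at the centre of its underside as it starts
- lump2: the same sugar lump as the point of this name; this origin is at the centre of its underside as it starts
- lump3: the same sugar lump as the point of this name; this origin is at the centre of its underside as it starts
- salt: round white ceramic salt pot, 40 mm in diameter and 38 mm tall, standing in the row among the sugar lumps; origin at the centre of its underside. To be left alone
- glass1: clear tulip-shaped tea glass, 78 mm tall, 54 mm across the rim; origin at the centre of its underside. To be left alone; stands on the coaster
- glass2: clear tulip-shaped tea glass, 78 mm tall, 54 mm across the rim; origin at the centre of its underside. To be left alone; stands on the counter
- coaster: round red plastic coaster, 86 mm in diameter and 5 mm thick, origin at the centre of its underside. To be left alone
- spoon: teaspoon, 130 mm long along its own x, lying on the counter; origin near mid-length. To be left alone
There are look-alikes about, which are no part of the job. Leave any blue or green look-alike of the lump1 alone. Leave any yellow look-alike of the lump3 alone.

How it is judged:
By the outcome, as a careful person would: the job done as asked, in the order asked, and still so for the second after the job is handed in, with the robot touching nothing.
It also fails if it takes over 67 s, if anything falls off the work surface, if the arm or the gripper's body presses on something with over 40 N, if the wrist force passes 120 N, or if a joint passes its speed limit or range.

## Working session

There is one attempt and no reset: what is moved stays moved. The work goes in short steps, Python scripts to look and compute and a tool call to move; the robot and the scene stay as the last step left them, time stands still between calls to the robot, and variables do not carry over. Pictures are saved under pics/ and viewed, at most 10 in all, crops included, and the job is handed in when it is done.

Besides the shell and the picture viewer there is one more tool, called by a JSON object that holds its "name" and its "arguments", one argument or row to a line. carry_out: Moves the arm, as the interface text tells. Its arguments: {"type":"object","properties":{"slide":{"type":"array"},"roll":{"type":"array"},"claw":{"type":"array"}},"required":["slide","roll","claw"]}

```bash
mkdir -p pics; cat > h.py <<'E'
from bench import *
import numpy as np, cv2
def px2w(p,uv,z=None):
    K=p["mtx"];T=np.array(p["world_from_camera"]);u,v=uv
    r=np.array([(u-K[0][2])/K[0][0],-(v-K[1][2])/K[1][1],-1.0])
    if z is None:
        d=p["z_map"][int(round(v)),int(round(u))];return T[:3,:3]@(r*d)+T[:3,3]
    d=T[:3,:3]@r;return T[:3,3]+d*(z-T[2,3])/d[2]
def w2px(p,w):
    T=np.array(p["world_from_camera"]);c=T[:3,:3].T@(np.array(w)-T[:3,3]);K=p["mtx"]
    return K[0][0]*c[0]/-c[2]+K[0][2],K[1][1]*-c[1]/-c[2]+K[1][2]
def save(p,n): cv2.imwrite("pics/"+n,p["img"][:,:,::-1])
E
python3 - <<'E'
from h import *
s=read_state();print(s["position"],s["ee_rot"],s["clock"],grip_point_offset)
for n in("top","side"):
    p=get_image(n);save(p,n+"0.png");print(n,np.round(p["world_from_camera"],2).tolist())
    for t,z in(("lump1_center",10),("pan",0),("salt",0),("glass1",5),("glass2",0),("coaster",0),("spoon",0)):
        for r in place_of(p,t)[:7]:
            print(t,np.round(r["at"],0),round(r["conf"],2),np.round(px2w(p,r["at"],z),0))
E
```

```text
[ 221.77483298 -584.10141295  403.59629901] [-1.80308362e-01  9.83609504e-01  1.08330691e-03 -2.52315894e-04] 0.0 154.70000000000002
top [[-0.03, 0.99, -0.15, 417.16], [-1.0, -0.03, -0.04, -44.68], [-0.04, 0.15, 0.99, 931.56], [0.0, 0.0, 0.0, 1.0]]
lump1_center [352. 294.] 0.61 [443. -73.  10.]
lump1_center [398. 280.] 0.47 [ 469. -168.   10.]
lump1_center [347. 324.] 0.42 [382. -61.  10.]
pan [199. 230.] 0.98 [586. 245.   0.]
pan [453. 294.] 0.6 [ 437. -279.    0.]
salt [336. 216.] 0.8 [607. -47.   0.]
salt [354. 294.] 0.66 [443. -78.   0.]
glass1 [449. 205.] 0.89 [ 621. -282.    5.]
glass1 [452. 298.] 0.75 [ 430. -275.    5.]
glass1 [331. 186.] 0.29 [671. -37.   5.]
glass2 [449. 205.] 0.89 [ 622. -284.    0.]
glass2 [452. 298.] 0.75 [ 430. -276.    0.]
glass2 [331. 186.] 0.29 [673. -37.   0.]
coaster [455. 295.] 0.58 [ 435. -283.    0.]
spoon [462. 249.] 0.59 [ 529. -304.    0.]
side [[0.96, 0.19, -0.21, 386.51], [-0.28, 0.58, -0.77, -600.73], [-0.02, 0.79, 0.61, 496.5], [0.0, 0.0, 0.0, 1.0]]
lump1_center [306. 328.] 0.89 [ 476. -172.   10.]
lump1_center [273. 292.] 0.7 [445. -84.  10.]
lump1_center [232. 295.] 0.54 [382. -70.  10.]
pan [310. 183.] 0.55 [594. 251.   0.]
salt [363. 266.] 0.75 [607. -57.   0.]
glass1 [434. 376.] 0.84 [ 615. -297.    5.]
glass1 [296. 401.] 0.63 [ 434. -280.    5.]
glass2 [434. 376.] 0.84 [ 617. -294.    0.]
glass2 [296. 401.] 0.63 [ 435. -277.    0.]
coaster [298. 407.] 0.75 [ 436. -285.    0.]
spoon [377. 408.] 0.92 [ 529. -315.    0.]
spoon [399. 250.] 0.23 [684. -34.  -0.]
```

View pics/top0.png

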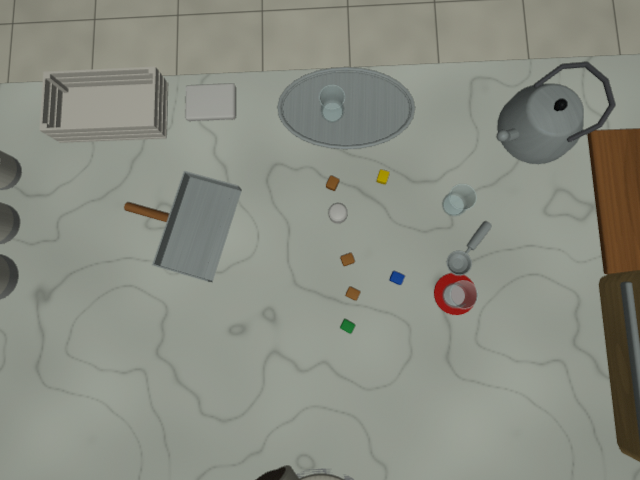

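View pics/side0.png

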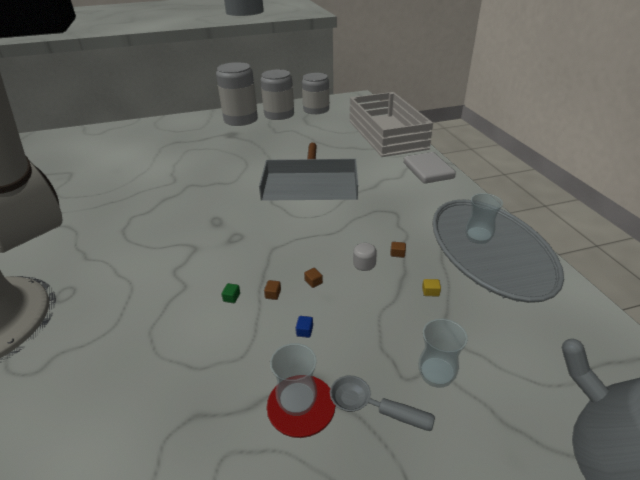

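```bash
cat >> h.py <<'E'
def lumps(p):
    hsv=cv2.cvtColor(p["img"],cv2.COLOR_RGB2HSV)
    m=cv2.inRange(hsv,(5,110,70),(18,255,255));n,l,st,c=cv2.connectedComponentsWithStats(m)
    out=[]
    for i in range(1,n):
        if st[i,4]<25: continue
        ys,xs=np.where(l==i)
        w=px2w(p,c[i],14)
        if not(300<w[0]<800 and -350<w[1]<420): continue
        q=np.array([px2w(p,(x,y),14)[:2] for x,y in zip(xs,ys)],np.float32)
        r=cv2.minAreaRect(q);out.append((np.round(w[:2]),int(st[i,4]),np.round(r[1]),round(r[2])))
    return out
E
python3 - <<'E'
from h import *
p=get_image("top")
print(np.round(p["mtx"],1).tolist())
for o in lumps(p):print("top",*o)
q=get_image("side")
for o in lumps(q):print("side",*o)
for uv,z in(((186,173),35),((241,187),0),((212,281),0),((155,265),35),((241,187),35),((212,281),35)):print("pan",uv,np.round(px2w(p,uv,z)))
for uv,z in(((262,197),0),((357,199),0),((262,162),35),((355,162),35)):print("pan side",uv,np.round(px2w(q,uv,z)))
im=cv2.resize(p["img"][140:300,110:430],None,fx=2.5,fy=2.5,interpolation=cv2.INTER_CUBIC);cv2.imwrite("pics/c.png",im[:,:,::-1])
E
```

```text
[[450.1, 0.0, 319.2], [0.0, 450.1, 240.8], [0.0, 0.0, 1.0]]
top [675. -40.] 127 [21. 27.] 62
top [627. 355.] 339 [97. 17.] 72
top [514. -67.] 120 [21. 24.] 20
top [444. -75.] 122 [23. 20.] 62
side [632. 380.] 61 [84. 10.] 72
side [679. -39.] 102 [23. 23.] 61
side [513. -67.] 153 [27. 33.] 18
side [445. -73.] 127 [26. 18.] 62
pan (186, 173) [702. 263.  35.]
pan (241, 187) [677. 155.   0.]
pan (212, 281) [478. 216.   0.]
pan (155, 265) [511. 323.  35.]
pan (241, 187) [668. 147.  35.]
pan (212, 281) [475. 206.  35.]
pan side (262, 197) [482. 224.   0.]
pan side (357, 199) [671. 152.   0.]
pan side (262, 162) [502. 317.  35.]
pan side (355, 162) [701. 249.  35.]
```

View pics/c.png

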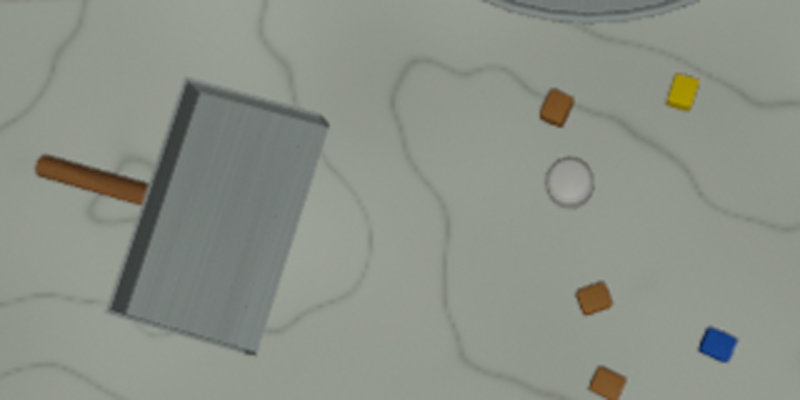

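```bash
cat >> h.py <<'E'
from scipy.spatial.transform import Rotation as R
def plan(tip,ang=None):
    "slide (m) to bring tip to world (x,y,z mm); roll to turn tool y to heading ang (deg)"
    s=read_state();M=R.from_quat(s["ee_rot"]).as_matrix()
    d=np.array(tip)-(np.array(s["position"])+173*M[:,2])
    h=np.degrees(np.arctan2(M[1,1],M[0,1]))
    print("slide",np.round(M.T@d/1000,4),"heading",round(h,1),"roll",None if ang is None else round(h-ang,1),"t",s["clock"],"tip",np.round(np.array(s["position"])+173*M[:,2],1))
E
python3 -c "
from h import *
plan((682,-80,110),98.6)"
```

```text
slide [-0.6092  0.3082  0.1217] heading 110.8 roll 12.2 t 0.9 tip [ 221.8 -584.3  231.7]
```

{"name": "carry_out", "arguments": {
  "slide": [
    [-0.609,0.308,0.02],
    [-0.609,0.308,0.02],
    [-0.609,0.308,0.02],
    [-0.609,0.308,0.02],
    [-0.609,0.308,0.02],
    [-0.609,0.308,0.02],
    [-0.609,0.308,0.02],
    [-0.609,0.308,0.02]
  ],
  "roll": [0,0,0,0,0,0,0,0],
  "claw": [0,0,0,0,0,0,0,0]
}}

```text
clock: 1.9
position: [559.9, -213.4, 390.4]
ee_rot: [-0.181, 0.984, -0.0, 0.0]
contact_force: [0.1, -1.9, 0.4]
gripper_width: 0.2
grasp_force: 0.0
```

```bash
python3 -c "
from h import *
plan((682,-80,60),98.6)"
```

```text
slide [-0.1614  0.0815  0.1574] heading 110.8 roll 12.2 t 1.9 tip [ 560.  -213.4  217.4]
```

{"name": "carry_out", "arguments": {
  "slide": [
    [-0.06,0.03,0.0],
    [-0.11,0.055,0.02],
    [-0.1614,0.0815,0.05],
    [-0.1614,0.0815,0.1],
    [-0.1614,0.0815,0.157],
    [-0.1614,0.0815,0.157],
    [-0.1614,0.0815,0.157]
  ],
  "roll": [0,6,12.2,12.2,12.2,12.2,12.2],
  "claw": [0,0,0,0,0,0,0]
}}

```text
clock: 2.78
position: [681.8, -81.9, 235.4]
ee_rot: [-0.075, 0.997, -0.001, 0.002]
contact_force: [0.4, -0.3, 1.0]
gripper_width: 0.4
grasp_force: 0.0
```

```bash
python3 - <<'E'
from h import *
plan((682,-80,6),98.6)
q=get_image("side");p=get_image("top")
for o in lumps(p)+lumps(q):print(*o)
c=lambda im:cv2.resize(im,None,fx=3,fy=3,interpolation=cv2.INTER_CUBIC)
im=np.hstack([c(q["img"][160:330,300:430]),c(p["img"][130:300,270:400])])
cv2.imwrite("pics/d.png",im[:,:,::-1])
E
```

```text
slide [0.0003 0.0021 0.0564] heading 98.6 roll 0.0 t 2.775 tip [682.4 -82.   62.4]
[675. -40.] 127 [21. 27.] 62
[627. 355.] 361 [97. 17.] 72
[514. -67.] 119 [21. 24.] 17
[444. -75.] 121 [23. 20.] 62
[632. 380.] 68 [84. 10.] 73
[677. -40.] 114 [37. 23.] 61
[513. -68.] 161 [27. 33.] 18
[445. -74.] 137 [32. 19.] 64
```

View pics/d.png

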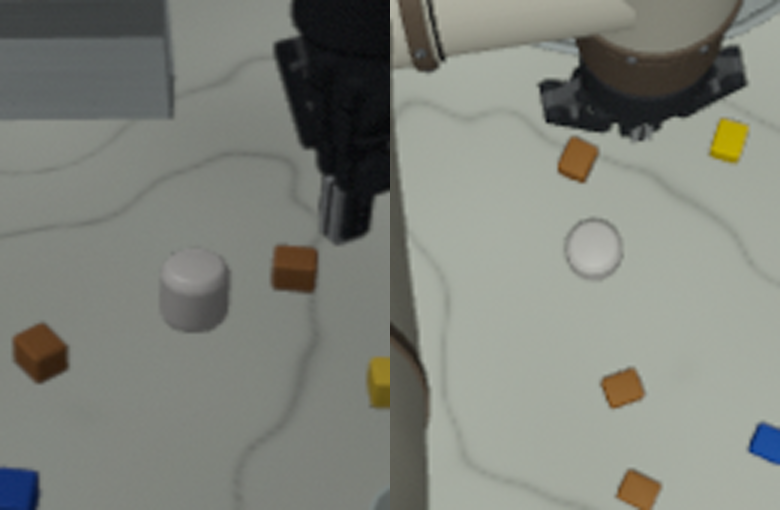

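{"name": "carry_out", "arguments": {
  "slide": [
    [0.005,0.002,0.025],
    [0.005,0.002,0.045],
    [0.005,0.002,0.056],
    [0.005,0.008,0.056],
    [0.005,0.014,0.056],
    [0.005,0.02,0.056],
    [0.005,0.026,0.056],
    [0.005,0.032,0.056]
  ],
  "roll": [0,0,0,0,0,0,0,0],
  "claw": [0,0,0,0,0,0,0,0]
}}

```text
clock: 3.88
position: [671.0, -50.2, 177.4]
ee_rot: [-0.075, 0.997, 0.0, 0.0]
contact_force: [1.5, 1.2, -0.0]
gripper_width: -0.1
grasp_force: 0.0
```

```bash
cat >> h.py <<'E'
def look(ang,name=None,near=90):
    "lumps relative to the tip in frame (left, ahead) of tool, from both cameras"
    s=read_state();M=R.from_quat(s["ee_rot"]).as_matrix();t=np.array(s["position"])+173*M[:,2]
    print("tip",np.round(t,1),"F",np.round(s["contact_force"],1),"t",s["clock"])
    for n in("top","side"):
        p=get_image(n)
        if name:save(p,n+name)
        for w,a,r,an in lumps(p):
            d=M.T@(np.array([w[0],w[1],t[2]])-t)
            print(n,w,a,r,an,"left %.0f ahead %.0f"%(d[0],d[1]) if abs(d[0])<near and abs(d[1])<near else "")
E
python3 -c "
from h import *
look(0)"
```

```text
tip [671.  -50.2   4.4] F [ 1.5  1.2 -0. ] t 3.875
top [627. 355.] 360 [96. 17.] 73 
top [514. -67.] 119 [21. 24.] 17 
top [444. -75.] 121 [23. 20.] 62 
side [632. 379.] 68 [84. 10.] 72 
side [666. -21.] 29 [36.  5.] 59 left 1 ahead 30
side [513. -68.] 162 [27. 33.] 18 
side [445. -74.] 136 [32. 19.] 64
```

{"name": "carry_out", "arguments": {
  "slide": [
    [0,0.007,0],
    [0,0.014,0],
    [0,0.021,0],
    [0,0.028,0],
    [0,0.035,0],
    [0,0.042,0],
    [0,0.049,0],
    [0,0.05,0]
  ],
  "roll": [0,0,0,0,0,0,0,0],
  "claw": [0,0,0,0,0,0,0,0]
}}

```text
clock: 4.97
position: [663.5, -0.8, 177.1]
ee_rot: [-0.075, 0.997, -0.0, -0.0]
contact_force: [-0.8, -0.5, 0.3]
gripper_width: -0.2
grasp_force: 0.0
```

```bash
python3 - <<'E'
from h import *
look(0)
q=get_image("side");p=get_image("top")
c=lambda im:cv2.resize(im,None,fx=3,fy=3,interpolation=cv2.INTER_CUBIC)
im=np.hstack([c(q["img"][140:310,300:430]),c(p["img"][130:300,240:370])])
cv2.imwrite("pics/e.png",im[:,:,::-1])
E
```

```text
tip [663.5  -0.8   4.1] F [-0.8 -0.5  0.3] t 4.975
top [632. 371.] 235 [63. 17.] 72 
top [514. -67.] 119 [21. 24.] 17 
top [444. -75.] 121 [23. 20.] 62 
side [632. 380.] 68 [84. 10.] 73 
side [513. -68.] 161 [27. 33.] 18 
side [445. -74.] 135 [32. 19.] 64
```

View pics/e.png

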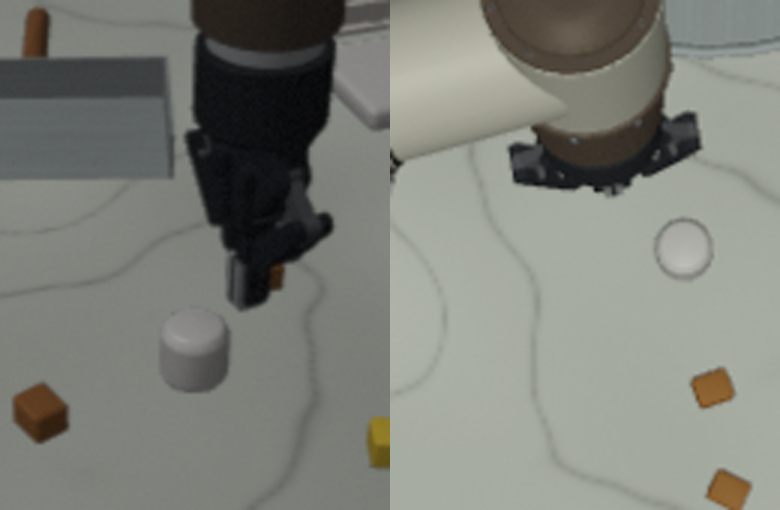

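```bash
python3 - <<'E'
from h import *
q=get_image("side")
hsv=cv2.cvtColor(q["img"],cv2.COLOR_RGB2HSV)
m=cv2.inRange(hsv,(3,90,50),(20,255,255))
ys,xs=np.where(m[215:250,370:410]);ys+=215;xs+=370
print(len(xs),xs.min(),xs.max(),ys.min(),ys.max())
for y in sorted(set(ys)): print(y,xs[ys==y].min(),xs[ys==y].max(),np.round(px2w(q,(xs[ys==y].max(),y)),0))
print("tip px",w2px(q,(663.5,-.8,4)))
E
```

```text
21 391 393 228 235
228 393 393 [689.   7.  19.]
229 391 393 [689.   8.  16.]
230 391 393 [689.   7.  14.]
231 392 393 [688.   6.  14.]
232 391 393 [689.   6.  11.]
233 391 393 [689.   5.   9.]
234 391 393 [689.   6.   6.]
235 391 393 [690.   6.   4.]
tip px (np.float64(381.4271790781246), np.float64(239.6749662787651))
```

{"name": "carry_out", "arguments": {
  "slide": [
    [0,-0.012,0],
    [0,-0.03,0],
    [-0.006,-0.03,0],
    [-0.012,-0.03,0],
    [-0.012,-0.03,0]
  ],
  "roll": [0,0,0,0,0],
  "claw": [0,0,0,0,0]
}}

```text
clock: 5.85
position: [680.4, -28.9, 177.0]
ee_rot: [-0.075, 0.997, 0.0, 0.0]
contact_force: [-0.5, -0.3, 0.1]
gripper_width: -0.2
grasp_force: 0.0
```

```bash
python3 - <<'E'
from h import *
look(0)
q=get_image("side")
x,y=map(int,w2px(q,(672,0,10)))
cv2.imwrite("pics/f.png",cv2.resize(q["img"][y-40:y+40,x-50:x+50],None,fx=5,fy=5,interpolation=cv2.INTER_CUBIC)[:,:,::-1]);print(x,y)
E
```

```text
tip [680.5 -28.9   4. ] F [-0.5 -0.3  0.1] t 5.85
top [673.  22.] 50 [23.  9.] 88 left -0 ahead 51
top [628. 357.] 341 [91. 17.] 72 
top [514. -67.] 119 [21. 24.] 17 
top [444. -75.] 122 [23. 20.] 62 
side [632. 379.] 69 [84. 11.] 72 
side [676.  21.] 81 [42. 15.] 68 left -3 ahead 50
side [513. -68.] 160 [27. 33.] 18 
side [445. -74.] 135 [32. 19.] 64 
385 235
```

View pics/f.png

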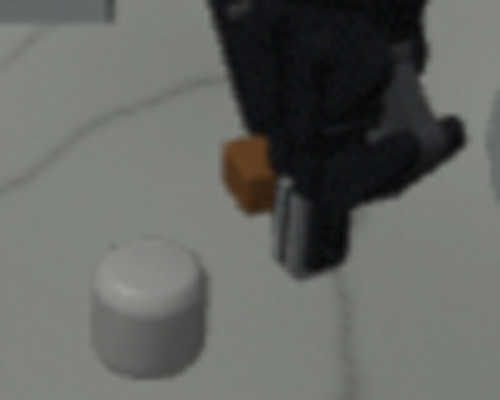

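{"name": "carry_out", "arguments": {
  "slide": [
    [-0.001,0.012,0],
    [-0.001,0.022,0],
    [-0.001,0.029,0],
    [-0.001,0.036,0],
    [-0.001,0.043,0],
    [-0.001,0.05,0],
    [-0.001,0.057,0],
    [-0.001,0.064,0]
  ],
  "roll": [0,0,0,0,0,0,0,0],
  "claw": [0,0,0,0,0,0,0,0]
}}

```text
clock: 7.0
position: [671.2, 34.6, 177.1]
ee_rot: [-0.075, 0.997, -0.0, 0.0]
contact_force: [0.1, 0.0, 0.3]
gripper_width: -0.0
grasp_force: 0.1
```

{"name": "carry_out", "arguments": {
  "slide": [
    [0,0.007,0],
    [0,0.014,0],
    [0,0.021,0],
    [0,0.028,0],
    [0,0.035,0],
    [0,0.042,0],
    [0,0.046,0],
    [0,0.046,0]
  ],
  "roll": [0,0,0,0,0,0,0,0],
  "claw": [0,0,0,0,0,0,0,0]
}}

```text
clock: 8.0
position: [664.4, 80.1, 177.1]
ee_rot: [-0.075, 0.997, -0.0, -0.0]
contact_force: [0.2, -0.9, 0.1]
gripper_width: -0.4
grasp_force: 0.0
```

```bash
cat >> h.py <<'E'
def brown():
    "visible brown points (side depth) near tip, in tool frame"
    s=read_state();M=R.from_quat(s["ee_rot"]).as_matrix();t=np.array(s["position"])+173*M[:,2]
    print("tip",np.round(t,1),"t",s["clock"])
    for n in("side","top"):
        q=get_image(n);m=cv2.inRange(cv2.cvtColor(q["img"],cv2.COLOR_RGB2HSV),(3,90,50),(20,255,255))
        P=np.array([M.T@(px2w(q,(x,y))-t) for y,x in zip(*np.where(m))])
        P=P[(abs(P[:,0])<60)&(abs(P[:,1])<90)&(P[:,2]<5)&(P[:,2]>-40)]
        print(n,len(P),"left/ahead/down min",P.min(0).round() if len(P) else "","max",P.max(0).round() if len(P) else "")
E
python3 -c "
from h import *
brown()"
```

```text
tip [664.4  80.1   4.1] t 8.0
side 123 left/ahead/down min [-35. -14. -18.] max [-10.   9.   2.]
top 0 left/ahead/down min  max
```

{"name": "carry_out", "arguments": {
  "slide": [
    [0.004,-0.01,0],
    [0.004,-0.04,0],
    [0.004,-0.08,0],
    [0.004,-0.08,0]
  ],
  "roll": [0,0,0,0],
  "claw": [0,0,0,0]
}}

```text
clock: 8.6
position: [672.2, -3.4, 176.9]
ee_rot: [-0.073, 0.997, -0.0, -0.0]
contact_force: [1.6, -0.1, -0.5]
gripper_width: -0.0
grasp_force: 0.0
```

```bash
python3 -c "
from h import *
brown();look(0)"
```

```text
tip [672.1  -3.4   3.9] t 8.6
side 43 left/ahead/down min [-23.  71. -17.] max [-14.  90.   1.]
top 98 left/ahead/down min [-39.  74. -22.] max [-15.  90.  -1.]
tip [672.1  -1.    4. ] F [-0.5  0.5  0.4] t 8.7
top [687.  85.] 122 [28. 20.] 13 left -27 ahead 83
top [633. 373.] 221 [60. 17.] 72 
top [514. -67.] 119 [21. 24.] 17 
top [444. -75.] 121 [23. 20.] 62 
side [632. 380.] 66 [84. 10.] 73 
side [674.  77.] 25 [36.  6.] 80 left -13 ahead 77
side [513. -68.] 160 [27. 33.] 18 
side [445. -74.] 135 [32. 19.] 64
```

```bash
python3 -c "
from h import *
plan((705,50,5),119)"
```

```text
slide [-0.0398  0.0442 -0.0009] heading 98.6 roll -20.4 t 8.8 tip [6.723e+02 3.000e-01 4.100e+00]
```

{"name": "carry_out", "arguments": {
  "slide": [
    [-0.04,0.0,-0.001],
    [-0.04,0.02,-0.001],
    [-0.04,0.044,-0.001],
    [-0.04,0.044,-0.001]
  ],
  "roll": [-10,-20.4,-20.4,-20.4],
  "claw": [0,0,0,0]
}}

```text
clock: 9.3
position: [704.8, 52.5, 178.1]
ee_rot: [-0.251, 0.968, 0.0, -0.0]
contact_force: [0.1, -1.0, 0.3]
gripper_width: -0.1
grasp_force: 0.0
```

```bash
python3 -c "
from h import *
brown();look(0)"
```

```text
tip [704.7  52.5   5.1] t 9.3
side 156 left/ahead/down min [-13.  13. -27.] max [16. 45.  2.]
top 79 left/ahead/down min [ -3.  27. -19.] max [14. 49.  2.]
tip [704.9  50.6   5.2] F [ 0.4 -0.8 -0.2] t 9.4
top [682.  84.] 76 [17. 21.] 6 left 4 ahead 40
top [514. -67.] 119 [21. 24.] 17 
top [444. -75.] 122 [23. 20.] 62 
side [632. 380.] 65 [84. 10.] 72 
side [685.  84.] 97 [46. 22.] 40 left 1 ahead 39
side [513. -68.] 159 [27. 33.] 18 
side [445. -74.] 135 [32. 19.] 64
```

{"name": "carry_out", "arguments": {
  "slide": [
    [-0.001,0.01,0],
    [-0.001,0.016,0],
    [-0.001,0.022,0],
    [-0.001,0.028,0],
    [-0.001,0.034,0],
    [-0.001,0.04,0],
    [-0.001,0.046,0],
    [-0.001,0.05,0]
  ],
  "roll": [0,0,0,0,0,0,0,0],
  "claw": [0,0,0,0,0,0,0,0]
}}

```text
clock: 10.5
position: [681.9, 94.1, 178.1]
ee_rot: [-0.25, 0.968, -0.0, 0.0]
contact_force: [-0.1, -0.2, -0.3]
gripper_width: -0.1
grasp_force: 0.0
```

```bash
python3 -c "
from h import *
brown();look(0)"
```

```text
tip [681.9  94.1   5.1] t 10.5
side 118 left/ahead/down min [ -7.  11. -26.] max [19. 32.  3.]
top 85 left/ahead/down min [  0.  15. -20.] max [16. 37.  3.]
tip [681.8  94.2   5.1] F [-0.1 -0.4 -0.7] t 10.6
top [662. 113.] 82 [21. 20.] 30 left 8 ahead 26
top [514. -67.] 119 [21. 24.] 17 
top [444. -75.] 121 [23. 20.] 62 
side [632. 380.] 66 [84. 10.] 73 
side [661. 112.] 86 [49. 17.] 55 left 10 ahead 26
side [513. -68.] 159 [27. 33.] 18 
side [445. -74.] 135 [32. 19.] 64
```

{"name": "carry_out", "arguments": {
  "slide": [
    [0.0,-0.005,0],
    [0.004,-0.005,0],
    [0.004,0.003,0],
    [0.004,0.009,0],
    [0.004,0.016,0],
    [0.004,0.023,0],
    [0.004,0.03,0],
    [0.004,0.035,0]
  ],
  "roll": [0,0,0,0,0,0,0,0],
  "claw": [0,0,0,0,0,0,0,0]
}}

```text
clock: 11.7
position: [661.3, 123.0, 178.1]
ee_rot: [-0.25, 0.968, 0.0, 0.0]
contact_force: [-0.4, 0.4, -0.3]
gripper_width: 0.3
grasp_force: 0.0
```

```bash
python3 -c "
from h import *
brown();look(0)"
```

```text
tip [661.3 123.    5.1] t 11.7
side 89 left/ahead/down min [-11.  11. -17.] max [14. 33.  2.]
top 62 left/ahead/down min [-11.  15. -19.] max [12. 36. -2.]
tip [661.3 123.    5.1] F [-0.  -0.8 -0.4] t 11.8
top [644. 142.] 61 [16. 20.] 33 left 6 ahead 25
top [620. 331.] 172 [46. 17.] 72 
top [514. -67.] 120 [21. 24.] 20 
top [444. -75.] 122 [23. 20.] 62 
side [632. 380.] 67 [84. 10.] 72 
side [645. 143.] 74 [47. 15.] 71 left 5 ahead 25
side [513. -68.] 159 [27. 33.] 18 
side [445. -74.] 134 [32. 19.] 64
```

{"name": "carry_out", "arguments": {
  "slide": [
    [0.001,0.007,-0.001],
    [0.001,0.014,-0.0015],
    [0.001,0.02,-0.0015],
    [0.001,0.013,-0.0015],
    [-0.013,0.009,-0.0015],
    [-0.013,0.009,-0.0015],
    [-0.013,0.009,-0.0015]
  ],
  "roll": [0,0,0,0,10,20,20],
  "claw": [0,0,0,0,0,0,0]
}}

```text
clock: 12.78
position: [668.8, 136.1, 179.4]
ee_rot: [-0.079, 0.997, -0.0, -0.0]
contact_force: [0.5, 0.2, -0.2]
gripper_width: -0.1
grasp_force: 0.0
```

```bash
python3 -c "
from h import *
brown();look(0)"
```

```text
tip [668.8 136.1   6.4] t 12.775
side 119 left/ahead/down min [ 11.  14. -16.] max [38. 40.  2.]
top 131 left/ahead/down min [  9.  18. -21.] max [38. 47.  4.]
tip [668.6 136.2   6.5] F [ 0.6  0.1 -0.8] t 12.875
top [640. 163.] 122 [27. 20.] 26 left 24 ahead 31
top [623. 340.] 242 [65. 17.] 72 
top [514. -67.] 120 [21. 24.] 20 
top [444. -75.] 122 [23. 20.] 62 
side [632. 380.] 67 [84. 10.] 72 
side [638. 163.] 86 [46. 20.] 41 left 26 ahead 31
side [513. -68.] 159 [27. 33.] 18 
side [445. -74.] 134 [32. 19.] 64
```

{"name": "carry_out", "arguments": {
  "slide": [
    [0.0,-0.006,0],
    [0.012,-0.006,0],
    [0.023,-0.006,0],
    [0.023,0.004,0],
    [0.023,0.012,0],
    [0.023,0.02,0],
    [0.023,0.028,0],
    [0.023,0.035,0]
  ],
  "roll": [0,0,0,0,0,0,0,0],
  "claw": [0,0,0,0,0,0,0,0]
}}

```text
clock: 13.98
position: [640.4, 168.2, 179.5]
ee_rot: [-0.078, 0.997, 0.0, 0.0]
contact_force: [0.4, -0.5, 0.2]
gripper_width: -0.1
grasp_force: 0.1
```

```bash
python3 -c "
from h import *
brown();look(0)"
```

```text
tip [640.4 168.2   6.5] t 13.975
side 31 left/ahead/down min [  0.  13. -15.] max [10. 32.  2.]
top 26 left/ahead/down min [  5.  16. -18.] max [ 8. 34. -0.]
tip [640.4 168.5   6.5] F [-1.1 -0.5 -0.2] t 14.075
top [619. 330.] 156 [47. 17.] 74 
top [514. -67.] 120 [21. 24.] 20 
top [444. -75.] 122 [23. 20.] 62 
side [632. 380.] 66 [84. 10.] 73 
side [631. 193.] 29 [38.  6.] 72 left 5 ahead 26
side [513. -68.] 159 [27. 33.] 18 
side [445. -74.] 134 [32. 19.] 64
```

{"name": "carry_out", "arguments": {
  "slide": [
    [0.0,-0.005,0],
    [-0.004,-0.005,0],
    [-0.004,0.004,0],
    [-0.004,0.012,0],
    [-0.004,0.02,0],
    [-0.004,0.028,0],
    [-0.004,0.036,0],
    [-0.004,0.044,0]
  ],
  "roll": [0,0,0,0,0,0,0,0],
  "claw": [0,0,0,0,0,0,0,0]
}}

```text
clock: 15.18
position: [637.4, 212.3, 179.6]
ee_rot: [-0.078, 0.997, -0.0, 0.0]
contact_force: [-0.6, -0.0, 0.1]
gripper_width: 0.1
grasp_force: 0.1
```

{"name": "carry_out", "arguments": {
  "slide": [
    [0.0,0.003,0],
    [0,-0.01,0],
    [0,-0.05,0],
    [0,-0.09,-0.03],
    [0,-0.09,-0.09],
    [0,-0.09,-0.09]
  ],
  "roll": [0,0,0,0,0,0],
  "claw": [0,0,0,0,0,0]
}}

```text
clock: 15.92
position: [653.3, 121.3, 275.8]
ee_rot: [-0.078, 0.997, 0.001, 0.006]
contact_force: [-0.1, 0.5, 0.3]
gripper_width: -0.1
grasp_force: 0.0
```

```bash
python3 -c "
from h import *
look(0);plan((505,-107,40),77)"
```

```text
tip [655.3 121.9 102.8] F [-0.1  0.5  0.3] t 15.925
top [632. 241.] 127 [27. 21.] 10 
top [627. 355.] 359 [97. 17.] 72 
top [514. -67.] 120 [21. 24.] 20 
top [444. -75.] 122 [23. 20.] 62 
side [632. 380.] 64 [84. 10.] 72 
side [632. 244.] 65 [49. 25.] 74 
side [513. -68.] 158 [27. 33.] 18 
side [445. -73.] 128 [26. 18.] 62 
slide [ 0.1803 -0.2034  0.057 ] heading 98.9 roll 21.9 t 16.025 tip [651.6 121.8  97.4]
```

{"name": "carry_out", "arguments": {
  "slide": [
    [0.04,-0.047,0],
    [0.08,-0.095,0],
    [0.12,-0.143,0],
    [0.16,-0.19,0.01],
    [0.173,-0.2065,0.045],
    [0.173,-0.2065,0.08],
    [0.173,-0.2065,0.092],
    [0.173,-0.2065,0.092]
  ],
  "roll": [0,6,10.9,10.9,10.9,10.9,10.9,10.9],
  "claw": [0,0,0,0,0,0,0,0]
}}

```text
clock: 17.02
position: [512.8, -108.1, 176.5]
ee_rot: [0.016, 1.0, -0.0, -0.001]
contact_force: [-0.2, 0.3, 1.2]
gripper_width: 0.5
grasp_force: 0.0
```

```bash
python3 -c "
from h import *
look(0);plan((512.5,-109,5),88)"
```

```text
tip [ 512.3 -108.2    3.5] F [-0.2  0.3  1.2] t 17.025
top [632. 241.] 127 [27. 21.] 10 
top [627. 355.] 360 [97. 17.] 72 
top [444. -75.] 122 [23. 20.] 62 left 69 ahead 31
side [505. -71.] 50 [32.  8.] 87 left 9 ahead 37
side [445. -74.] 140 [32. 19.] 64 left 68 ahead 32
slide [ 0.0012 -0.0011  0.0002] heading 88.1 roll 0.1 t 17.125 tip [ 513.8 -107.9    5.2]
```

{"name": "carry_out", "arguments": {
  "slide": [
    [0,0.008,0],
    [0,0.014,0],
    [0,0.02,0],
    [0,0.026,0],
    [0,0.033,0],
    [0,0.04,0],
    [0,0.047,0],
    [0,0.05,0]
  ],
  "roll": [0,0,0,0,0,0,0,0],
  "claw": [0,0,0,0,0,0,0,0]
}}

```text
clock: 18.12
position: [514.6, -57.8, 177.5]
ee_rot: [0.016, 1.0, -0.0, -0.0]
contact_force: [-0.1, -0.1, -0.1]
gripper_width: 0.1
grasp_force: 0.0
```

```bash
python3 -c "
from h import *
brown();look(0)"
```

```text
tip [514.6 -57.8   4.5] t 18.125
side 14 left/ahead/down min [ 56. -27. -16.] max [ 60. -15.   0.]
top 8 left/ahead/down min [ 58. -20. -17.] max [ 60. -12. -13.]
tip [514.6 -57.9   4.5] F [ 0.3 -0.   0.7] t 18.225
top [632. 241.] 128 [28. 21.] 10 
top [627. 355.] 362 [97. 17.] 72 
top [444. -75.] 121 [23. 20.] 62 left 70 ahead -19
side [445. -74.] 136 [32. 19.] 64 left 69 ahead -18
```

{"name": "carry_out", "arguments": {
  "slide": [
    [0,-0.015,0],
    [0,-0.06,0],
    [0,-0.06,0]
  ],
  "roll": [0,0,0],
  "claw": [0,0,0]
}}

```text
clock: 18.7
position: [512.0, -121.1, 177.4]
ee_rot: [0.019, 1.0, -0.0, -0.0]
contact_force: [-0.2, 0.1, 0.0]
gripper_width: 0.1
grasp_force: 0.0
```

```bash
python3 -c "
from h import *
brown();look(0)"
```

```text
tip [ 511.9 -121.1    4.4] t 18.7
side 34 left/ahead/down min [  4.  35. -16.] max [60. 89. -1.]
top 8 left/ahead/down min [ 57.  43. -19.] max [ 60.  51. -14.]
tip [ 512.3 -119.3    4.5] F [-0.2  0.3  0.7] t 18.8
top [632. 241.] 126 [28. 21.] 12 
top [627. 355.] 360 [97. 17.] 72 
top [444. -75.] 122 [23. 20.] 62 left 70 ahead 42
side [445. -74.] 137 [32. 19.] 64 left 69 ahead 43
```

```bash
sed -i 's/abs(P\[:,0\])<60)&(abs(P\[:,1\])<90)/abs(P[:,0])<42)\&(abs(P[:,1])<140)/' h.py; python3 -c "
from h import *
brown()
p=get_image('top');save(p,'g.png');q=get_image('side')
cv2.imwrite('pics/g.png',np.hstack([cv2.resize(i[200:340,240:390],None,fx=2.6,fy=2.6) for i in (q['img'],p['img'])])[:,:,::-1])"
```

```text
tip [ 512.5 -118.3    4.6] t 18.9
side 23 left/ahead/down min [  4.  72. -16.] max [ 7. 96. -1.]
top 4 left/ahead/down min [  36. -139.   -2.] max [  42. -133.    2.]
```

View pics/g.png

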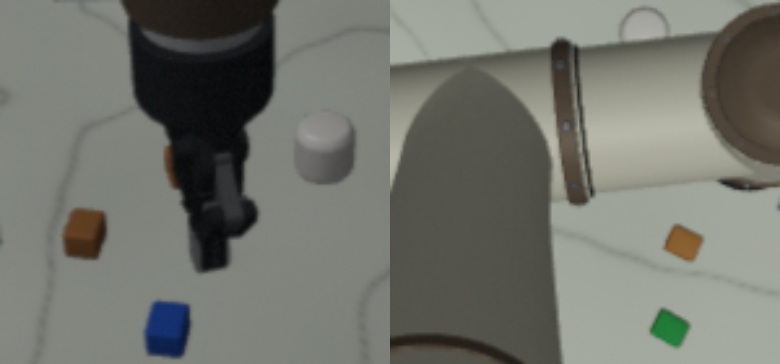

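{"name": "carry_out", "arguments": {
  "slide": [
    [-0.002,0.03,0],
    [-0.002,0.047,0],
    [-0.003,0.055,0],
    [-0.004,0.062,0],
    [-0.005,0.068,0],
    [-0.006,0.075,0],
    [-0.007,0.082,0],
    [-0.008,0.089,0]
  ],
  "roll": [4,8,8,8,8,8,8,8],
  "claw": [0,0,0,0,0,0,0,0]
}}

```text
clock: 20.1
position: [523.7, -29.2, 177.5]
ee_rot: [0.086, 0.996, 0.0, 0.0]
contact_force: [-0.2, 0.4, 0.8]
gripper_width: 0.3
grasp_force: 0.0
```

{"name": "carry_out", "arguments": {
  "slide": [
    [0,0.007,0],
    [0,0.014,0],
    [0,0.021,0],
    [0,0.024,0],
    [0,0.024,0]
  ],
  "roll": [0,0,0,0,0],
  "claw": [0,0,0,0,0]
}}

```text
clock: 20.72
position: [527.7, -5.7, 177.6]
ee_rot: [0.086, 0.996, 0.0, -0.0]
contact_force: [-0.0, 0.2, 0.4]
gripper_width: -0.4
grasp_force: 0.0
```

```bash
python3 -c "
from h import *
brown();look(0)"
```

```text
tip [527.7  -5.7   4.6] t 20.725
side 0 left/ahead/down min  max 
top 0 left/ahead/down min  max 
tip [527.6  -6.    4.6] F [-0.3  0.3 -0.3] t 20.825
top [632. 241.] 127 [27. 21.] 10 
top [627. 355.] 360 [97. 17.] 72 
top [444. -75.] 122 [23. 20.] 62 left 70 ahead -82
side [445. -74.] 133 [32. 19.] 64 left 70 ahead -81
```

{"name": "carry_out", "arguments": {
  "slide": [
    [0,0.007,0],
    [0,0.014,0],
    [0,0.021,0],
    [0,0.028,0],
    [0,0.035,0],
    [0,0.035,0]
  ],
  "roll": [0,0,0,0,0,0],
  "claw": [0,0,0,0,0,0]
}}

```text
clock: 21.68
position: [533.9, 29.1, 177.6]
ee_rot: [0.086, 0.996, 0.0, 0.0]
contact_force: [-0.3, 0.0, 0.1]
gripper_width: -0.2
grasp_force: 0.0
```

```bash
python3 -c "
from h import *
brown()"
```

```text
tip [533.9  29.2   4.6] t 21.675
side 0 left/ahead/down min  max 
top 0 left/ahead/down min  max
```

{"name": "carry_out", "arguments": {
  "slide": [
    [0,-0.012,0],
    [0.04,-0.02,0],
    [0.06,-0.02,0],
    [0.06,-0.02,0]
  ],
  "roll": [0,0,0,0],
  "claw": [0,0,0,0]
}}

```text
clock: 22.28
position: [469.8, 18.3, 177.7]
ee_rot: [0.087, 0.996, -0.0, -0.001]
contact_force: [0.9, -0.4, -0.1]
gripper_width: -0.0
grasp_force: 0.0
```

```bash
sed -i 's/abs(P\[:,0\])<42/abs(P[:,0])<100/' h.py; python3 -c "
from h import *
brown();look(0)"
```

```text
tip [469.6  18.2   4.7] t 22.275
side 373 left/ahead/down min [ -70. -115.  -17.] max [20. 59.  2.]
top 123 left/ahead/down min [  -3. -109.  -20.] max [ 20. -83.  -9.]
tip [472.1  19.    4.9] F [0.6 0.3 0.1] t 22.375
top [632. 241.] 126 [27. 21.] 10 
top [627. 355.] 357 [97. 17.] 72 
top [444. -75.] 122 [23. 20.] 62 
side [632. 379.] 67 [84. 10.] 73 
side [632. 243.] 66 [49. 25.] 74 
side [538.  59.] 85 [26. 19.] 76 left -58 ahead 51
side [445. -74.] 135 [32. 19.] 64
```

{"name": "carry_out", "arguments": {
  "slide": [
    [-0.05,0.005,0],
    [-0.056,0.01,0],
    [-0.056,0.016,0],
    [-0.0555,0.024,0],
    [-0.055,0.031,0],
    [-0.0545,0.038,0],
    [-0.054,0.045,0],
    [-0.0535,0.052,0]
  ],
  "roll": [2,4,4,4,4,4,4,4],
  "claw": [0,0,0,0,0,0,0,0]
}}

```text
clock: 23.48
position: [532.8, 61.8, 177.6]
ee_rot: [0.121, 0.993, 0.0, 0.0]
contact_force: [-0.8, 0.9, -0.3]
gripper_width: -0.0
grasp_force: 0.0
```

```bash
python3 -c "
from h import *
plan((536,60,5),76)"
```

```text
slide [-0.0035 -0.001  -0.0004] heading 76.1 roll 0.1 t 23.475 tip [532.8  61.8   4.6]
```

{"name": "carry_out", "arguments": {
  "slide": [
    [0,-0.005,0],
    [-0.003,-0.005,0],
    [-0.003,0.004,0],
    [-0.003,0.011,0],
    [-0.003,0.018,0],
    [-0.003,0.025,0],
    [-0.003,0.032,0],
    [-0.003,0.039,0]
  ],
  "roll": [0,0,0,0,0,0,0,0],
  "claw": [0,0,0,0,0,0,0,0]
}}

```text
clock: 24.48
position: [545.2, 98.8, 177.6]
ee_rot: [0.121, 0.993, -0.0, -0.0]
contact_force: [0.3, 0.4, 0.6]
gripper_width: -0.2
grasp_force: 0.0
```

{"name": "carry_out", "arguments": {
  "slide": [
    [0,0,0],
    [0,-0.012,0],
    [0.04,-0.015,0],
    [0.06,-0.015,0],
    [0.06,-0.015,0]
  ],
  "roll": [0,0,0,0,0],
  "claw": [0,0,0,0,0]
}}

```text
clock: 25.1
position: [481.9, 97.3, 177.7]
ee_rot: [0.121, 0.993, -0.0, -0.001]
contact_force: [0.5, 0.0, 0.8]
gripper_width: -0.2
grasp_force: 0.0
```

```bash
python3 -c "
from h import *
look(0)"
```

```text
tip [481.7  97.2   4.7] F [0.5 0.  0.8] t 25.1
top [632. 241.] 128 [28. 21.] 10 
top [627. 355.] 357 [97. 18.] 72 
top [444. -75.] 122 [23. 20.] 62 
side [632. 380.] 65 [84. 10.] 72 
side [632. 243.] 66 [49. 25.] 74 
side [552. 129.] 68 [23. 18.] 75 left -61 ahead 48
side [445. -74.] 133 [32. 19.] 64
```

{"name": "carry_out", "arguments": {
  "slide": [
    [-0.05,0.0,-0.0015],
    [-0.06,0.005,-0.0015],
    [-0.06,0.012,-0.0015],
    [-0.06,0.019,-0.0015],
    [-0.06,0.027,-0.0015],
    [-0.06,0.035,-0.0015],
    [-0.06,0.043,-0.0015],
    [-0.06,0.051,-0.0015]
  ],
  "roll": [0,0,0,0,0,0,0,0],
  "claw": [0,0,0,0,0,0,0,0]
}}

```text
clock: 26.2
position: [553.8, 133.9, 179.1]
ee_rot: [0.121, 0.993, 0.0, 0.0]
contact_force: [0.1, -0.4, 0.3]
gripper_width: -0.1
grasp_force: 0.0
```

{"name": "carry_out", "arguments": {
  "slide": [
    [0,0.007,0],
    [0,0.014,0],
    [0,0.021,0],
    [0,0.028,0],
    [0,0.028,0]
  ],
  "roll": [0,0,0,0,0],
  "claw": [0,0,0,0,0]
}}

```text
clock: 26.82
position: [560.7, 161.0, 179.1]
ee_rot: [0.121, 0.993, 0.0, 0.0]
contact_force: [-0.0, -0.2, 0.5]
gripper_width: -0.2
grasp_force: 0.0
```

{"name": "carry_out", "arguments": {
  "slide": [
    [0,-0.012,0],
    [0.04,-0.015,0],
    [0.06,-0.015,0],
    [0.06,-0.015,0]
  ],
  "roll": [0,0,0,0],
  "claw": [0,0,0,0]
}}

```text
clock: 27.32
position: [497.4, 159.5, 179.2]
ee_rot: [0.121, 0.993, -0.0, -0.001]
contact_force: [0.1, 0.4, 0.3]
gripper_width: 0.1
grasp_force: 0.0
```

```bash
python3 -c "
from h import *
look(0)"
```

```text
tip [497.2 159.4   6.2] F [0.1 0.4 0.3] t 27.325
top [632. 241.] 127 [28. 21.] 10 
top [627. 355.] 352 [97. 17.] 72 
top [569. 186.] 74 [29. 15.] 44 left -63 ahead 43
top [444. -75.] 122 [23. 20.] 62 
side [632. 380.] 66 [84. 10.] 73 
side [632. 243.] 66 [49. 25.] 74 
side [568. 193.] 66 [26. 19.] 75 left -61 ahead 50
side [445. -74.] 132 [32. 19.] 64
```

{"name": "carry_out", "arguments": {
  "slide": [
    [-0.05,0.0,0],
    [-0.06,0.005,0],
    [-0.06,0.012,0],
    [-0.06,0.019,0],
    [-0.06,0.027,0],
    [-0.06,0.035,0],
    [-0.06,0.043,0],
    [-0.06,0.051,0]
  ],
  "roll": [0,0,0,0,0,0,0,0],
  "claw": [0,0,0,0,0,0,0,0]
}}

```text
clock: 28.42
position: [569.2, 196.1, 179.1]
ee_rot: [0.121, 0.993, 0.0, 0.0]
contact_force: [0.2, 0.3, 0.5]
gripper_width: 0.1
grasp_force: 0.1
```

{"name": "carry_out", "arguments": {
  "slide": [
    [0,0.007,0],
    [0,0.014,0],
    [0,0.021,0],
    [0,0.028,0],
    [0,0.028,0],
    [0,0.018,0],
    [0,-0.02,0],
    [0,-0.06,-0.05]
  ],
  "roll": [0,0,0,0,0,0,0,0],
  "claw": [0,0,0,0,0,0,0,0]
}}

```text
clock: 29.42
position: [553.1, 136.0, 224.6]
ee_rot: [0.121, 0.993, -0.003, -0.004]
contact_force: [1.2, -0.8, 1.2]
gripper_width: 0.1
grasp_force: 0.0
```

```bash
python3 -c "
from h import *
look(0);plan((434,-115,100),70)"
```

```text
tip [551.5 135.2  51.6] F [ 1.2 -0.8  1.2] t 29.425
top [639. 388.] 95 [33. 17.] 74 
top [444. -75.] 122 [23. 20.] 62 
side [632. 244.] 65 [49. 25.] 74 
side [445. -73.] 129 [26. 18.] 63 
slide [ 0.0571 -0.2723 -0.0421] heading 75.9 roll 5.9 t 29.525 tip [555.8 135.4  59.1]
```

{"name": "carry_out", "arguments": {
  "slide": [
    [0.01,-0.05,-0.02],
    [0.022,-0.105,-0.02],
    [0.034,-0.16,-0.02],
    [0.046,-0.215,-0.02],
    [0.0585,-0.273,-0.01],
    [0.0585,-0.273,0.035],
    [0.0585,-0.273,0.054],
    [0.0585,-0.273,0.054]
  ],
  "roll": [1,2,2,2,2,2,2,2],
  "claw": [0,0,0,0,0,0,0,0]
}}

```text
clock: 30.52
position: [431.9, -113.5, 173.8]
ee_rot: [0.139, 0.99, -0.0, -0.001]
contact_force: [0.1, -0.4, -0.1]
gripper_width: 0.1
grasp_force: 0.0
```

```bash
python3 -c "
from h import *
look(0);plan((432.5,-115,5),74)"
```

```text
tip [ 431.8 -113.5    0.8] F [ 0.1 -0.4 -0.1] t 30.525
top [632. 241.] 128 [28. 21.] 10 
top [627. 355.] 359 [97. 18.] 72 
top [582. 251.] 120 [27. 21.] 77 
side [632. 379.] 70 [84. 11.] 72 
side [631. 243.] 68 [54. 25.] 74 
side [585. 256.] 49 [27. 18.] 76 
slide [-0.0009 -0.0016 -0.0041] heading 74.0 roll 0.0 t 30.625 tip [ 432.  -113.2    0.9]
```

{"name": "carry_out", "arguments": {
  "slide": [
    [-0.001,0.004,-0.004],
    [-0.001,0.01,-0.004],
    [-0.001,0.016,-0.004],
    [-0.001,0.022,-0.004],
    [-0.001,0.029,-0.004],
    [-0.001,0.036,-0.004],
    [-0.001,0.043,-0.004],
    [-0.001,0.05,-0.004]
  ],
  "roll": [0,0,0,0,0,0,0,0],
  "claw": [0,0,0,0,0,0,0,0]
}}

```text
clock: 31.62
position: [447.3, -64.5, 177.8]
ee_rot: [0.138, 0.99, -0.0, -0.0]
contact_force: [0.0, -0.5, 0.1]
gripper_width: -0.2
grasp_force: 0.0
```

{"name": "carry_out", "arguments": {
  "slide": [
    [0,0,0],
    [0,-0.012,0],
    [0.04,-0.018,0],
    [0.06,-0.018,0],
    [0.06,-0.018,0]
  ],
  "roll": [0,0,0,0,0],
  "claw": [0,0,0,0,0]
}}

```text
clock: 32.25
position: [383.0, -66.6, 177.9]
ee_rot: [0.139, 0.99, -0.0, -0.001]
contact_force: [0.6, 0.4, 0.2]
gripper_width: -0.0
grasp_force: 0.0
```

```bash
python3 -c "
from h import *
look(0)"
```

```text
tip [382.7 -66.7   4.9] F [0.6 0.4 0.2] t 32.25
top [632. 241.] 127 [28. 21.] 10 
top [627. 355.] 355 [97. 17.] 72 
top [582. 251.] 119 [25. 22.] 80 
top [452. -37.] 117 [24. 20.] 74 left -58 ahead 48
side [632. 380.] 69 [84. 11.] 73 
side [631. 243.] 68 [54. 25.] 74 
side [585. 256.] 49 [27. 18.] 76 
side [453. -36.] 117 [25. 19.] 72 left -59 ahead 49
```

```bash
cat > gr.py <<'E'
from h import *
for n in("top","side"):
    p=get_image(n)
    for c,(lo,hi) in dict(green=((50,90,40),(85,255,255)),blue=((105,120,60),(130,255,255)),yellow=((22,130,80),(34,255,255))).items():
        m=cv2.inRange(cv2.cvtColor(p["img"],cv2.COLOR_RGB2HSV),lo,hi);k,l,st,ce=cv2.connectedComponentsWithStats(m)
        for i in range(1,k):
            if st[i,4]>8: print(n,c,np.round(ce[i]),st[i,4],np.round(px2w(p,ce[i],12)))
save(p,"s9.png")
E
python3 - <<'E'
exec(open('gr.py').read())
im=cv2.imread("pics/side0.png")[:,:,::-1];m=cv2.inRange(cv2.cvtColor(im.copy(),cv2.COLOR_RGB2HSV),(50,90,40),(85,255,255));ys,xs=np.where(m);print("initial side green",xs.mean(),ys.mean(),len(xs))
im=cv2.imread("pics/top0.png")[:,:,::-1];m=cv2.inRange(cv2.cvtColor(im.copy(),cv2.COLOR_RGB2HSV),(50,90,40),(85,255,255));ys,xs=np.where(m);print("initial top green",xs.mean(),ys.mean(),len(xs))
cv2.imwrite("pics/s9.png",cv2.resize(p["img"][200:360,160:340],None,fx=4,fy=3.7)[:,:,::-1])
E
```

```text
top blue [397. 278.] 130 [ 473. -165.   12.]
top yellow [382. 176.] 131 [ 686. -147.   12.]
side green [215. 296.] 240 [356. -65.  12.]
side blue [304. 326.] 279 [ 473. -169.   12.]
side yellow [431. 287.] 275 [ 686. -150.   12.]
initial side green 229.66086956521738 292.46521739130435 230
initial top green 347.1328125 325.9375 128
```

View pics/s9.png

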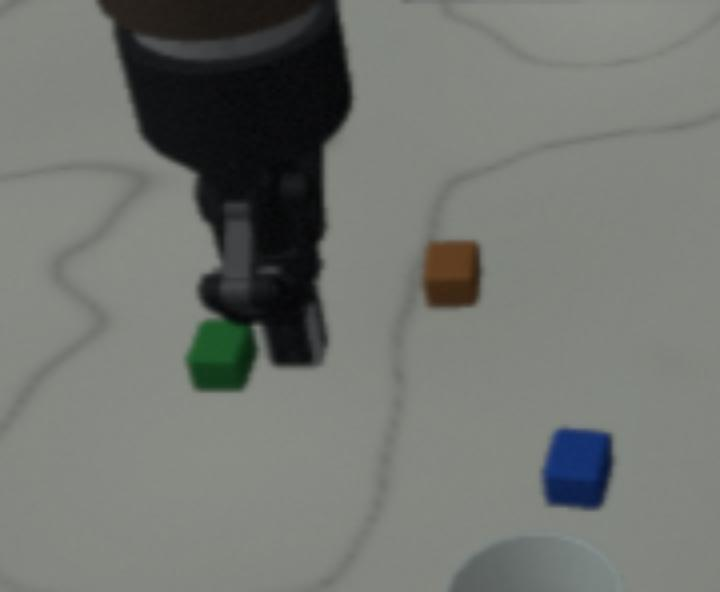

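{"name": "carry_out", "arguments": {
  "slide": [
    [-0.05,0.0,0],
    [-0.0585,0.005,0],
    [-0.0585,0.012,0],
    [-0.0585,0.019,0],
    [-0.0585,0.027,0],
    [-0.0585,0.035,0],
    [-0.0585,0.043,0],
    [-0.0585,0.051,0]
  ],
  "roll": [0,0,0,0,0,0,0,0],
  "claw": [0,0,0,0,0,0,0,0]
}}

```text
clock: 33.45
position: [454.9, -32.3, 177.9]
ee_rot: [0.138, 0.99, 0.0, 0.0]
contact_force: [0.2, -0.5, -0.2]
gripper_width: -0.3
grasp_force: 0.0
```

{"name": "carry_out", "arguments": {
  "slide": [
    [0,0.008,0],
    [0,0.016,0],
    [0,0.024,0],
    [0,0.032,0],
    [0,0.04,0],
    [0,0.048,0],
    [0,0.056,0],
    [0,0.06,0]
  ],
  "roll": [0,0,0,0,0,0,0,0],
  "claw": [0,0,0,0,0,0,0,0]
}}

```text
clock: 34.45
position: [471.5, 25.3, 177.9]
ee_rot: [0.138, 0.99, 0.0, 0.0]
contact_force: [-0.5, -0.9, -0.4]
gripper_width: 0.1
grasp_force: 0.1
```

{"name": "carry_out", "arguments": {
  "slide": [
    [0,0,0],
    [0,-0.012,0],
    [0.04,-0.018,0],
    [0.06,-0.018,0],
    [0.06,-0.018,0]
  ],
  "roll": [0,0,0,0,0],
  "claw": [0,0,0,0,0]
}}

```text
clock: 35.08
position: [407.2, 23.1, 178.0]
ee_rot: [0.138, 0.99, -0.0, -0.001]
contact_force: [0.2, -0.1, 0.7]
gripper_width: 0.0
grasp_force: 0.0
```

```bash
python3 -c "
from h import *
look(0)"; python3 gr.py
```

```text
tip [406.9  23.    5. ] F [ 0.2 -0.1  0.7] t 35.075
top [632. 241.] 128 [28. 21.] 10 
top [627. 355.] 352 [97. 17.] 72 
top [582. 251.] 119 [25. 22.] 80 
top [479.  51.] 122 [25. 20.] 74 left -62 ahead 47
side [632. 379.] 67 [84. 10.] 73 
side [632. 243.] 67 [49. 25.] 74 
side [585. 257.] 49 [27. 18.] 76 
side [480.  53.] 91 [27. 18.] 78 left -62 ahead 49
top green [347. 338.] 128 [355. -61.  12.]
top blue [397. 278.] 130 [ 473. -165.   12.]
top yellow [382. 176.] 131 [ 686. -147.   12.]
side green [215. 295.] 238 [356. -65.  12.]
side blue [304. 326.] 277 [ 473. -169.   12.]
side yellow [431. 287.] 276 [ 686. -150.   12.]
```

{"name": "carry_out", "arguments": {
  "slide": [
    [-0.05,0.0,-0.001],
    [-0.061,0.005,-0.001],
    [-0.061,0.012,-0.001],
    [-0.061,0.019,-0.001],
    [-0.061,0.027,-0.001],
    [-0.061,0.035,-0.001],
    [-0.061,0.043,-0.001],
    [-0.061,0.051,-0.001]
  ],
  "roll": [0,0,0,0,0,0,0,0],
  "claw": [0,0,0,0,0,0,0,0]
}}

```text
clock: 36.28
position: [481.3, 56.9, 178.9]
ee_rot: [0.138, 0.99, 0.0, 0.0]
contact_force: [0.2, -0.3, -0.3]
gripper_width: 0.4
grasp_force: 0.0
```

{"name": "carry_out", "arguments": {
  "slide": [
    [0,0.008,0],
    [0,0.016,0],
    [0,0.024,0],
    [0,0.032,0],
    [0,0.04,0],
    [0,0.048,0],
    [0,0.056,0],
    [0,0.06,0]
  ],
  "roll": [0,0,0,0,0,0,0,0],
  "claw": [0,0,0,0,0,0,0,0]
}}

```text
clock: 37.28
position: [497.9, 114.5, 178.9]
ee_rot: [0.138, 0.99, 0.0, 0.0]
contact_force: [-0.4, 0.0, -0.6]
gripper_width: -0.1
grasp_force: 0.1
```

{"name": "carry_out", "arguments": {
  "slide": [
    [0,0,0],
    [0,-0.012,0],
    [0.04,-0.018,0],
    [0.06,-0.018,0],
    [0.06,-0.018,0]
  ],
  "roll": [0,0,0,0,0],
  "claw": [0,0,0,0,0]
}}

```text
clock: 37.9
position: [433.8, 112.2, 179.0]
ee_rot: [0.138, 0.99, -0.0, -0.001]
contact_force: [-0.1, 1.3, 0.3]
gripper_width: 0.1
grasp_force: 0.0
```

```bash
python3 -c "
from h import *
look(0)"
```

```text
tip [433.6 112.1   6. ] F [-0.1  1.3  0.3] t 37.9
top [632. 241.] 127 [28. 21.] 10 
top [627. 355.] 353 [97. 17.] 72 
top [582. 251.] 119 [25. 22.] 80 
top [505. 140.] 124 [26. 20.] 74 left -61 ahead 46
side [632. 380.] 67 [84. 10.] 72 
side [632. 243.] 66 [49. 25.] 74 
side [585. 257.] 48 [27. 18.] 76 
side [507. 143.] 66 [26. 19.] 72 left -62 ahead 50
```

{"name": "carry_out", "arguments": {
  "slide": [
    [-0.05,0.0,-0.001],
    [-0.061,0.005,-0.001],
    [-0.061,0.012,-0.001],
    [-0.061,0.019,-0.001],
    [-0.061,0.027,-0.001],
    [-0.061,0.035,-0.001],
    [-0.061,0.043,-0.001],
    [-0.061,0.051,-0.001]
  ],
  "roll": [0,0,0,0,0,0,0,0],
  "claw": [0,0,0,0,0,0,0,0]
}}

```text
clock: 39.0
position: [507.8, 146.1, 179.9]
ee_rot: [0.138, 0.99, 0.0, 0.0]
contact_force: [0.1, -0.1, 0.7]
gripper_width: 0.0
grasp_force: 0.0
```

{"name": "carry_out", "arguments": {
  "slide": [
    [0,0.008,0],
    [0,0.016,0],
    [0,0.024,0],
    [0,0.032,0],
    [0,0.04,0],
    [0,0.048,0],
    [0,0.056,0],
    [0,0.063,0]
  ],
  "roll": [0,0,0,0,0,0,0,0],
  "claw": [0,0,0,0,0,0,0,0]
}}

```text
clock: 40.0
position: [525.1, 206.5, 179.9]
ee_rot: [0.138, 0.99, 0.0, 0.0]
contact_force: [-0.5, 0.3, 0.3]
gripper_width: -0.3
grasp_force: 0.1
```

{"name": "carry_out", "arguments": {
  "slide": [
    [0,0.008,0],
    [0,0.016,0],
    [0,0.022,0],
    [0,0.022,0],
    [0,0.012,0],
    [0,-0.04,-0.02],
    [0,-0.1,-0.06],
    [0,-0.1,-0.06]
  ],
  "roll": [0,0,0,0,0,0,0,0],
  "claw": [0,0,0,0,0,0,0,0]
}}

```text
clock: 41.0
position: [496.4, 106.8, 241.8]
ee_rot: [0.14, 0.99, 0.001, 0.001]
contact_force: [1.6, 0.7, -0.0]
gripper_width: 0.2
grasp_force: 0.0
```

```bash
python3 - <<'E'
from h import *
look(0)
q=get_image("side");p=get_image("top")
# green rect: initial vs now
for nm,im in(("init",cv2.imread("pics/top0.png")[:,:,::-1].copy()),("now",p["img"])):
    m=cv2.inRange(cv2.cvtColor(im,cv2.COLOR_RGB2HSV),(50,90,40),(85,255,255));ys,xs=np.where(m)
    w=np.array([px2w(p,(x,y),16)[:2] for x,y in zip(xs,ys)],np.float32);r=cv2.minAreaRect(w);print(nm,np.round(w.mean(0),1),np.round(r[1]),round(r[2]),len(xs))
c=lambda im,s:cv2.resize(im,None,fx=s,fy=s,interpolation=cv2.INTER_CUBIC)
cv2.imwrite("pics/k.png",np.hstack([c(q["img"][130:230,240:370],3),c(p["img"][170:300,140:260],300/130)])[:,:,::-1])
plan((330,-65,60),0)
E
```

```text
tip [496.7 107.   68.8] F [ 1.6  0.7 -0. ] t 41.0
top [637. 242.] 79 [18. 20.] 9 
top [627. 355.] 354 [97. 17.] 72 
side [632. 381.] 63 [84. 10.] 72 
side [631. 243.] 67 [49. 25.] 74 
side [585. 257.] 46 [24. 16.] 75 
side [543. 260.] 33 [19. 13.] 77 
init [379.3 -61.9] [24. 20.] 61 128
now [355.5 -61.1] [24. 20.] 69 129
slide [ 0.1132 -0.2143  0.0066] heading 74.1 roll 74.1 t 41.2 tip [497.7 110.   66.6]
```

View pics/k.png

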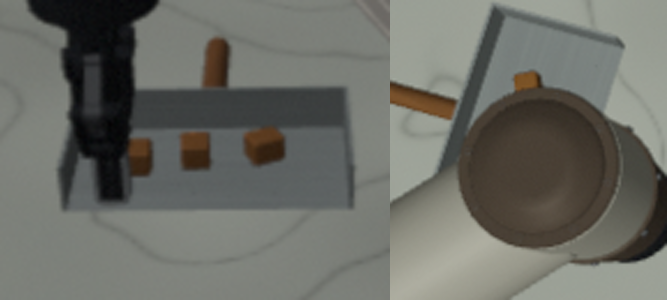

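{"name": "carry_out", "arguments": {
  "slide": [
    [0.03,-0.05,0],
    [0.06,-0.1,0],
    [0.09,-0.15,0],
    [0.122,-0.201,0],
    [0.122,-0.201,0],
    [0.122,-0.201,0]
  ],
  "roll": [0,0,5,5,5,5],
  "claw": [0,0,0,0,0,0]
}}

```text
clock: 41.95
position: [326.1, -49.4, 239.8]
ee_rot: [0.181, 0.984, 0.0, 0.0]
contact_force: [0.2, 0.7, 0.8]
gripper_width: 0.1
grasp_force: 0.0
```

```bash
python3 -c "
from h import *
look(0);plan((326,-50,5),69);s=read_state();print(np.round(s['joints'],2),s['ee_rot'])"; python3 gr.py|grep green
```

```text
tip [326.2 -49.4  66.8] F [0.2 0.7 0.8] t 41.95
top [632. 241.] 127 [28. 21.] 10 
top [627. 355.] 344 [97. 17.] 72 
top [582. 251.] 120 [26. 21.] 77 
top [539. 255.] 118 [27. 20.] 74 
side [632. 379.] 69 [84. 10.] 72 
side [631. 243.] 68 [54. 25.] 74 
side [585. 256.] 49 [27. 18.] 76 
side [540. 258.] 52 [27. 18.] 77 
slide [ 0.0003 -0.0011  0.0618] heading 69.2 roll 0.2 t 42.05 tip [326.6 -49.   66.8]
[ 0.36  0.12 -0.9   0.   -0.56 -2.29] [1.80720325e-01 9.83534476e-01 8.48074081e-05 3.02041837e-04]
top green [347. 338.] 120 [356. -61.  12.]
side green [215. 295.] 243 [356. -65.  12.]
```

{"name": "carry_out", "arguments": {
  "slide": [
    [0,-0.001,0.015],
    [0,-0.001,0.03],
    [0,-0.001,0.045],
    [0,-0.001,0.06],
    [0,-0.001,0.061]
  ],
  "roll": [0,0,0,0,0],
  "claw": [0,0,0,0,0]
}}

```text
clock: 42.78
position: [325.2, -50.6, 178.1]
ee_rot: [0.181, 0.983, -0.001, -0.001]
contact_force: [-0.6, 0.4, 0.3]
gripper_width: -0.1
grasp_force: 0.0
```

```bash
python3 -c "
from h import *
plan((353,-51,5),69);s=read_state();print(np.round(s['joints'],2))"; python3 gr.py|grep green
```

```text
slide [-0.0265  0.0098 -0.    ] heading 69.1 roll 0.1 t 42.775 tip [324.7 -50.7   5.1]
[ 0.35  0.28 -0.97 -0.   -0.32 -2.29]
top green [347. 337.] 96 [358. -61.  12.]
side green [215. 295.] 243 [356. -65.  12.]
```

{"name": "carry_out", "arguments": {
  "slide": [
    [-0.005,0.002,0],
    [-0.01,0.0038,0],
    [-0.015,0.0057,0],
    [-0.02,0.0076,0],
    [-0.0255,0.0097,0],
    [-0.0255,0.0097,0]
  ],
  "roll": [0,0,0,0,0,0],
  "claw": [0,0,0,0,0,0]
}}

```text
clock: 43.62
position: [352.6, -50.9, 178.9]
ee_rot: [0.182, 0.983, 0.0, 0.0]
contact_force: [-0.1, 0.7, -0.2]
gripper_width: -0.0
grasp_force: 0.0
```

```bash
python3 -c "
from h import *
plan((357,-53,5),69)"; python3 gr.py|grep green
```

```text
slide [-0.0047 -0.0005  0.0009] heading 69.1 roll 0.1 t 43.625 tip [352.8 -50.9   5.9]
side green [225. 294.] 256 [372. -66.  12.]
```

{"name": "carry_out", "arguments": {
  "slide": [
    [-0.0035,0.0015,0],
    [-0.0065,0.003,0],
    [-0.0065,0.003,0],
    [0.006,-0.002,0],
    [0.01,-0.004,-0.03],
    [0.01,-0.004,-0.08],
    [0.01,0.05,-0.12],
    [0.01,0.1,-0.12]
  ],
  "roll": [0,0,0,0,0,0,0,0],
  "claw": [0,0,0,0,0,0,0,0]
}}

```text
clock: 44.72
position: [378.0, 46.7, 301.6]
ee_rot: [0.182, 0.983, 0.002, 0.003]
contact_force: [1.9, 0.0, -0.8]
gripper_width: 0.0
grasp_force: 0.0
```

```bash
python3 gr.py; python3 - <<'E'
from h import *
look(0);p=get_image("top");q=get_image("side")
for t,z in(("salt",0),("glass1",0),("coaster",0),("spoon",0)):
  for im in(p,q):
    print(t,[(np.round(r["at"]).tolist(),round(r["conf"],2)) for r in place_of(im,t)[:2]])
E
```

```text
top green [348. 327.] 127 [378. -63.  12.]
top blue [397. 278.] 130 [ 473. -165.   12.]
top yellow [382. 176.] 131 [ 686. -147.   12.]
side green [229. 293.] 236 [377. -66.  12.]
side blue [304. 326.] 276 [ 473. -169.   12.]
side yellow [431. 287.] 276 [ 686. -150.   12.]
tip [380.3  49.6 127.2] F [ 0.3  0.4 -0.1] t 44.825
top [632. 241.] 127 [28. 21.] 10 
top [627. 355.] 354 [97. 17.] 72 
top [582. 251.] 119 [25. 22.] 80 
top [539. 255.] 119 [28. 20.] 74 
side [632. 379.] 67 [84. 10.] 73 
side [632. 243.] 66 [49. 25.] 74 
side [585. 257.] 48 [24. 18.] 76 
side [540. 260.] 48 [28. 18.] 77 
salt [([338.0, 213.0], 0.57), ([199.0, 228.0], 0.42)]
salt [([363.0, 265.0], 0.61)]
glass1 [([451.0, 206.0], 0.74), ([454.0, 296.0], 0.68)]
glass1 [([434.0, 376.0], 0.9), ([296.0, 400.0], 0.72)]
coaster [([454.0, 295.0], 0.56)]
coaster [([299.0, 406.0], 0.77)]
spoon [([466.0, 249.0], 0.65)]
spoon [([378.0, 408.0], 0.86)]
```

```bash
python3 -c "
from bench import *
print(job_done())"
```

```text
the job is handed in; nothing more can be done
None
```

All three brown lumps are inside the pan and the job is handed in (about 45 s). However, I did disturb something: while stepping aside to look, I knocked the green look-alike about 24 mm, then pushed it back to within about 2 mm of its original spot. Nothing else that was to be left alone had visibly moved.

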